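Set the rod stop to its third click and lock it

TASK

On the steel bending fixture, push the black thumb tab of the rod stop along its slot with a fingertip, feeling the clicks, and stop when it drops into the third notch, without running on past it. Then press the round lock button at the other end of the fixture fully down and let it come back up, leaving the tab in the third notch. Only push and press, gently: do not pinch the tab, and leave the pliers, jar, block and screw box around it where they are.

Things in the scene. Friction and masses are not known exactly. Their poses are not given: they have to be found in the camera images.
- fixture: Bending fixture: a steel block fixed to the bench on a sheet of paper, 90 (its x) by 260 (its y) by 40 mm high. Origin: centre of its underside, z up. The tab slides towards its +y, at x = 0. At x = 28 to 40 mm a guide rod runs between two posts 20 mm high at y = -118 and +40 mm; otherwise the top behind the tab is clear.
- slot_home (a point): Point on the fixture's top, in the slot, where the tab's middle stands at joint 0 (fixture x = 0, y = -85 mm).
- dimple_3 (a point): Third of five dark dimples, 18 mm apart, in the aluminium strip on the robot's side of the slot (fixture x = -29 mm; y = -57, -39, -21, -3, +15 mm). Each stands beside a notch; this one is level with the tab's middle when the tab is in the third notch.
- stop_lever (a joint): Rod stop position (m), 0 at home, growing along the fixture's +y to 0.104. Starts in the smooth run 0 to 0.008. Notches at 0.028, 0.046, 0.064 (third), 0.082, 0.100; humps midway before each (0.019, 0.037, 0.055, ..): about 5 N at the foot, 1 N at the top. Some 2 mm past a top the tab jumps 6 to 7 mm ahead into the notch and stays. Friction 0.6 N.
- tab_top (a point): Centre of the top of the thumb tab to push: black, ribbed, upright, on a small steel foot; 32 mm across the slide (fixture x) by 12 mm along it (fixture y). This point is 42 mm above the fixture's top, 82 mm above the bench. The foot is 36 by 14 mm, up to 8 mm above the fixture's top.
- lock (a joint): Travel of the lock button (m): 0 up, 0.006 fully down; it springs back. Fully down takes 5 N.
- lock_top (a point): Centre of the top of the round aluminium lock button, 28 mm across, standing in a dark housing on the fixture at x = 0, y = +88 mm; it is pressed straight down.
- screw_box: White open box of brass screws, 100 by 75 by 45 mm high, loose; origin under its centre. To be left where it is.
- drill_block: Dark drilled steel block, 90 by 60 by 35 mm high, loose; origin under its centre. To be left where it is.
- oil_jar: Amber jar, 48 mm across, 70 mm high, loose; origin under its centre. To be left where it is.
- pliers: Steel pliers lying flat, about 135 mm long and 55 mm wide, 12 mm high, jaws to its +x; origin under the pivot. To be left where it is.

How it is judged (in metres and radians):
On the way, in this order (a step that is already met when the one before it is completed fails the run):
1. the tab is pushed over the first hump (value of joint stop_lever above 0.0215 m), for 0.1 s.
2. the tab rests in the third notch (value of joint stop_lever between 0.06 and 0.068 m and velocity of joint stop_lever between -0.005 and 0.005 m/s), for 0.2 s.
3. with the tab in the third notch, the lock button is pressed fully down (value of joint stop_lever between 0.06 and 0.068 m and value of joint lock above 0.005 m), for 0.1 s.
At the end, for the whole second after the job is handed in: The rod stop rests seated in its third notch (joint 64 mm, within 4 mm), the lock button has been pressed fully down (at least 5 of 6 mm) after that and is up again, and the screw box, block, jar and pliers are within 15 mm of where they were (all of step 2 and value of joint lock below 0.0015 m and distance of each of screw_box, drill_block, oil_jar, pliers from where it was at the start of the episode below 0.015 m); the robot touches nothing.
It fails at once if the tab runs on past the third notch, over the next hump (value of joint stop_lever above 0.073 m).
It fails at once if the lock button is pressed before the tab is in the third notch (value of joint lock above 0.003 m and value of joint stop_lever below 0.058 m).
It fails at once if the tab is pinched or forced (over 30 N of finger force on it) (contact force between the fingers and stop_lever above 30 N).
It fails at once if a bystander is shifted more than 15 mm or lifted (distance of any of screw_box, drill_block, oil_jar, pliers from where it was at the start of the episode above 0.015 m).
It also fails if it takes over 61 s, if anything falls off the work surface, if the arm or the gripper's body presses on something with over 40 N, if the wrist force passes 120 N, or if a joint passes its speed limit or range.

ROBOT

A 7-joint arm with a two-finger parallel gripper is mounted at the origin on the work surface. World frame = base frame: x ahead of the robot, y to its left, z up, the work surface at z = 0. Lengths are in m, angles in degrees, forces in N, time in s.
With the tool pointing down it reaches from about 0.4 to 0.75 m from the base axis. Payload 19.5 kg.
Tool frame: the origin (TCP) lies midway between the tips of the shut fingers; the grasp point (between the pads) lies 19 mm behind it; z points along the fingers, y is the line along which they close (so a half turn about z gives the same grasp; the last joint's range is limited). The gripper opens to 85 mm and grips with 20 to 120 N. Pads are 22 mm wide; open, the fingers measure 114 mm over their backs; the gripper's body (76 mm by 85 mm) begins 54 mm behind the grasp point. The pads swing forward as they close: fully open they stand 13 mm farther back than shut.
Start: joints at [-70.743, 40.479, -1.581, 85.061, 1.261, 54.483, -4.326], TCP at [0.212, 0.534, 0.209] pointing down, gripper open.
Joint ranges: [-155.06, 155.06], [-18.47, 123.98], [-90, 86.84], [0, 140.48], [-83.41, 263.41], [0, 116], [-161.91, 161.91]. Speed limits (degrees/s): [108.29, 108.29, 147.25, 147.25, 172.46, 172.46, 172.46].

INTERFACE

Orientations are given as a 3x3 rotation matrix whose columns are the frame's x, y, z axes.
In Python, from bench import arm gives the robot as it stands.
- The arm moves only by the shell command python3 -m crank 'ROWS'. ROWS is a JSON object whose one key "increments" holds a list of rows, each a list of 7 numbers: the finger opening in cm, from 0 to 8.54, then the shift along the tool's x, y, z in cm, then the turn, a rotation vector about the tool's x, y, z in degrees. In form: {"increments": [[fingers, tx, ty, tz, wx, wy, wz], ...]}. A call has 1 to 12 rows; each row shifts and turns the commanded pose from where the row before left it, along the tool's axes as they then stand; what a row does not reach is not made up. A row lasts 1/8 s, in which the tool goes at most 62.5 mm and 10.7 degrees, less where a joint would pass 70% of its speed; a pose out of reach is approached as far as the arm can. A call with a gripper value outside its range is refused whole. The fingers move at their own pace and stop on an object; the grip force is fixed at half the most. Time passes only in rows, so rows that do not move let the fingers close. It gives the time, the measured TCP pose, the force, the opening and the grip force at its end, in the units of the state.
- arm.sense(): the state, without advancing time (a new reading comes with each control period).
- arm.grab_frame(name): name is "scene" or "top" or "wrist"; returns the picture (480x640x3 uint8, red, green, blue); there is no depth.
- arm.camera_params(name): a dict with "vertical_fov" (degrees; the focal length in pixels is half the picture's height over the tangent of half this angle, whatever the lens; pixels are square), "cx", "cy" (the principal point, pixels), "rvec" (rotation vector, rad) and "tvec" (3), from world to camera coordinates, as OpenCV has them. Camera axes: x right, y down, z forward; pixel columns grow to the right and rows downward; lengths in m; the calibration is good to about 2 mm. A picture is of the moment at which its call begins: read the wrist's pose just before it. camera_params takes no time and is no camera call; for the wrist camera it gives the pose at the moment of the call.
- arm.sign_off(): hands the job in; it is judged then, once.
Trained networks look in the newest picture that a camera, given by its name, has taken for a name from the list of things; names that differ only in an ending like _2 or _b are one class to them, and where a whole thing is asked for, a point or a joint stands for the part that bears it (a point fixed in the world has none). Each returns a list of dicts, best first, with "confidence" (0 to 1); they miss things now and then, are a little off and sometimes report something else, mostly with a low value. They report only what shows in the picture. A call takes as long as a camera call.
- arm.find_in(camera, query): "bbox" ([centre column, centre row, width, height] in pixels, round what is visible of it).
- arm.outline_of(camera, query): "pixels" (480x640 bool, what is visible of it) and "bbox" ([centre column, centre row, width, height] in pixels, round what is visible of it).
- arm.pinpoint(camera, query): "position" ([column, row] in pixels: a listed point, or the origin of a listed thing).
The state is a dict: "time": time; "joint_positions": joint angles; "qvel": joint speeds; "joint_torque": joint torques, N m; "ee_pos": TCP position; "tcp_rot": TCP orientation; "wrist_force": force on the tool from outside, world axes, zero at the start; "ft_torque": the same for the moment, N m; "grip_width": finger opening in m; "gripper_force": force on a finger pad.
Only numpy, scipy, OpenCV 4.12 (cv2) and the standard library are available. Lean on these libraries where they do the work, as an engineer would, in place of code of your own. Each camera call takes 0.05 s, during which the arm holds its last target. There are 200 camera calls.

## Working session

There is one attempt and no reset: what is moved stays moved. The work goes in short steps, Python scripts to look and compute and a shell command to move; the robot and the scene stay as the last step left them, time stands still between calls to the robot, and variables do not carry over. Pictures are saved under pics/ and viewed, at most 10 in all, crops included, and the job is handed in when it is done.

```bash
mkdir -p pics
cat > h.py <<'E'
import numpy as np, cv2
from bench import arm
def cam(n):
    c=arm.camera_params(n); R=cv2.Rodrigues(np.array(c["rvec"],float))[0]; t=np.array(c["tvec"],float).ravel()
    return 240/np.tan(np.radians(c["vertical_fov"])/2),c["cx"],c["cy"],R,t
def ray(n,p):
    f,cx,cy,R,t=cam(n); d=R.T@np.array([(p[0]-cx)/f,(p[1]-cy)/f,1.]); return -R.T@t,d
def atz(n,p,z):
    o,d=ray(n,p); return o+d*(z-o[2])/d[2]
def proj(n,P):
    f,cx,cy,R,t=cam(n); q=R@np.array(P)+t; return np.array([cx+f*q[0]/q[2],cy+f*q[1]/q[2]])
E
python3 - <<'E'
from h import *
np.set_printoptions(precision=4,suppress=True)
s=arm.sense();print(s["time"],s["ee_pos"],s["tcp_rot"],s["wrist_force"],s["grip_width"])
Z=dict(slot_home=.04,dimple_3=.04,tab_top=.082,lock_top=.055,fixture=0.,screw_box=0,drill_block=0,oil_jar=0,pliers=0)
for n in("top","scene"):
    im=arm.grab_frame(n);cv2.imwrite(f"pics/{n}0.png",im[:,:,::-1])
    for q,z in Z.items():
        r=arm.pinpoint(n,q)
        for d in r[:1]: print(n,q,round(d["confidence"],2),np.round(d["position"],1),atz(n,d["position"],z))
E
```

```text
0.0 [0.212  0.5342 0.2085] [[-0.9295  0.3689 -0.0004]
 [ 0.3689  0.9295 -0.001 ]
 [-0.     -0.0011 -1.    ]] [-0.2397 -1.1907 -0.3009] 0.08524437129989251
top slot_home 0.81 [393.8 308.7] [ 0.5229 -0.1263  0.04  ]
top dimple_3 0.85 [355.5 322. ] [ 0.5007 -0.0635  0.04  ]
top tab_top 0.76 [392.4 305.6] [ 0.5232 -0.118   0.082 ]
top lock_top 0.57 [287.7 300.5] [0.5328 0.0467 0.055 ]
top fixture 0.86 [340.2 310.3] [ 0.5235 -0.0404  0.    ]
top screw_box 0.97 [354.9 222.6] [ 0.6795 -0.0666  0.    ]
top drill_block 0.9 [294.  218.4] [0.6861 0.0419 0.    ]
top oil_jar 0.85 [418.9 222.7] [ 0.6805 -0.1806  0.    ]
top pliers 0.92 [339.2 380.9] [ 0.4067 -0.0387  0.    ]
scene slot_home 0.84 [311.  172.8] [ 0.5216 -0.1186  0.04  ]
scene dimple_3 0.9 [347.4 180.6] [ 0.4926 -0.064   0.04  ]
scene tab_top 0.91 [312.3 153.4] [ 0.5167 -0.1178  0.082 ]
scene lock_top 0.87 [391.2 225.8] [0.521  0.0503 0.055 ]
scene fixture 0.64 [346.7 215.4] [ 0.5223 -0.0367  0.    ]
scene screw_box 0.82 [263.5 262.6] [ 0.6762 -0.0672  0.    ]
scene drill_block 0.8 [313.2 311.9] [0.6803 0.0462 0.    ]
scene oil_jar 0.66 [261.5 261. ] [ 0.6764 -0.0715  0.    ]
scene pliers 0.84 [395.7 171.7] [ 0.3938 -0.0399  0.    ]
```

View pics/top0.png

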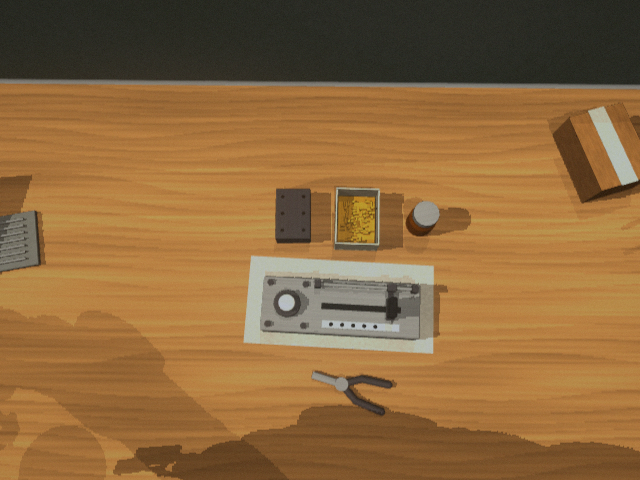

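View pics/scene0.png

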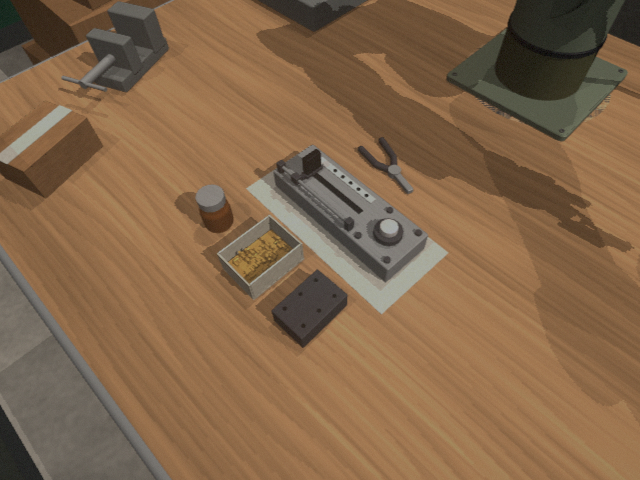

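The top view shows the tab at (393,305), the lock at (287,301), the dimples along row 326, and the fixture's +y pointing along world +y with about 2° of yaw. I'll turn the tool to line up and move above the back of the tab.

```bash
python3 -m crank '{"increments": [[0,0,0,0,0,0,-9.8],[0,0,0,0,0,0,-9.8],[0,-2.1,-4.3,0,0,0,0],[0,-2.1,-4.3,0,0,0,0],[0,-2.1,-4.3,0,0,0,0],[0,-2.1,-4.3,0,0,0,0],[0,-2.1,-4.3,0,0,0,0],[0,-2.1,-4.3,0,0,0,0],[0,-2.1,-4.3,0,0,0,0],[0,-2.1,-4.3,0,0,0,0]]}'
python3 -m crank '{"increments": [[0,-2.1,-4.3,0,0,0,0],[0,-2.1,-4.3,0,0,0,0],[0,-2.1,-4.3,0,0,0,0],[0,-2.1,-4.3,0,0,0,0],[0,-2.1,-4.3,0,0,0,0],[0,0,0,0,0,0,0],[0,0,0,0,0,0,0]]}'
python3 - <<'E'
from h import *
np.set_printoptions(precision=4,suppress=True)
s=arm.sense();print(s["time"],s["ee_pos"],s["tcp_rot"],s["wrist_force"],s["grip_width"])
n="wrist";im=arm.grab_frame(n);cv2.imwrite(f"pics/{n}0.png",im[:,:,::-1])
for q,z in dict(slot_home=.04,dimple_3=.04,tab_top=.082,lock_top=.055,fixture=0.).items():
    for d in arm.pinpoint(n,q)[:1]: print(n,q,round(d["confidence"],2),np.round(d["position"],1),atz(n,d["position"],z))
E
```

```text
time: 2.25
ee_pos: [0.3682, 0.1833, 0.2091]
tcp_rot: [[-0.999, 0.036, 0.0], [0.036, 0.999, 0.0], [-0.0, 0.0, -1.0]]
wrist_force: [0.5, -0.2, -0.3]
grip_width: 0.0
gripper_force: 0.0
time: 3.12
ee_pos: [0.4648, -0.0336, 0.209]
tcp_rot: [[-0.999, 0.036, -0.0], [0.036, 0.999, 0.0], [0.0, 0.0, -1.0]]
wrist_force: [0.2, -0.5, -0.4]
grip_width: -0.0002
gripper_force: 0.0
3.125 [ 0.4648 -0.0336  0.209 ] [[-0.9994  0.0356 -0.0001]
 [ 0.0356  0.9994  0.0002]
 [ 0.0001  0.0002 -1.    ]] [ 0.1711 -0.5248 -0.3552] -0.00017210503473184222
wrist slot_home 0.86 [229.4 262.3] [ 0.5182 -0.1251  0.04  ]
wrist dimple_3 0.88 [299.5 235.4] [ 0.4936 -0.0572  0.04  ]
wrist tab_top 0.59 [227.2 282.9] [ 0.5196 -0.1174  0.082 ]
wrist lock_top 0.72 [416.3 277.2] [0.5326 0.0486 0.055 ]
wrist fixture 0.79 [316.  250.1] [ 0.5241 -0.0443  0.    ]
```

View pics/wrist0.png

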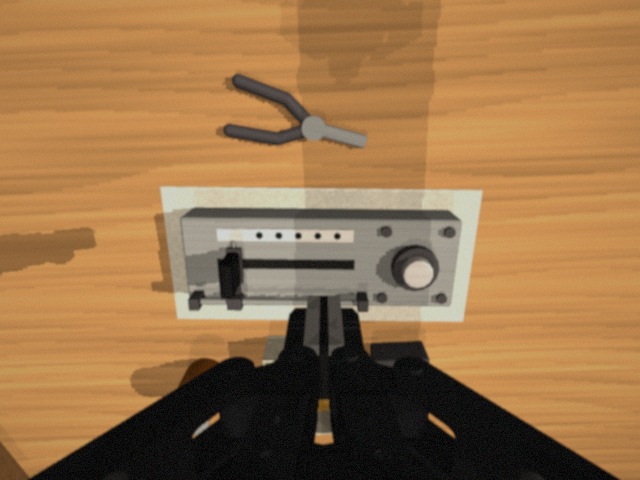

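```bash
cat > fit.py <<'E'
from h import *
from scipy.optimize import least_squares
np.set_printoptions(precision=4,suppress=True)
# fixture pose (x,y,yaw)+tab joint+lock height from all views
L=dict(slot_home=(0,-.085,.04),dimple_3=(-.029,-.021,.04),fixture=(0,0,0))
obs=[]
import time
for n in("top","scene","wrist"):
    arm.grab_frame(n)
    for q in("slot_home","dimple_3","fixture","tab_top","lock_top"):
        for d in arm.pinpoint(n,q)[:1]: obs.append((n,q,d["position"]))
C={n:cam(n) for n in("top","scene","wrist")}
def W(p,q):
    l=L.get(q) or ((0,-.085+p[3],.082) if q=="tab_top" else (0,.088,p[4]))
    c,s=np.cos(p[2]),np.sin(p[2]); return np.array([p[0]+c*l[0]-s*l[1],p[1]+s*l[0]+c*l[1],l[2]])
def res(p,k=1):
    o=[]
    for n,q,u in obs:
        f,cx,cy,R,t=C[n]; v=R@W(p,q)+t; o+=list(np.array([cx+f*v[0]/v[2]-u[0],cy+f*v[1]/v[2]-u[1]])*(v[2]/f*1000))
    return np.array(o)
r=least_squares(res,[.525,-.04,-.035,.004,.055],loss="soft_l1",f_scale=2,x_scale=[.01,.01,.02,.01,.01])
p=r.x;print("pose",p[0],p[1],np.degrees(p[2]),"tab",p[3],"lockz",p[4])
for (n,q,u),e in zip(obs,res(p).reshape(-1,2)): print(n,q,e.round(1),W(p,q))
E
python3 fit.py
```

```text
pose 0.5240166175502907 -0.03880278744823837 -2.407776579148379 tab 0.00558312809453203 lockz 0.05723188827761742
top dimple_3 [-109.2  168.5] [ 0.4942 -0.0586  0.04  ]
scene slot_home [-2.4 -6.3] [ 0.5204 -0.1237  0.04  ]
scene dimple_3 [1.  1.2] [ 0.4942 -0.0586  0.04  ]
scene fixture [-1.6 -3.9] [ 0.524  -0.0388  0.    ]
scene tab_top [0.4 1. ] [ 0.5207 -0.1181  0.082 ]
scene lock_top [-2.6 -1.1] [0.5277 0.0491 0.0572]
wrist slot_home [-0.2  0.2] [ 0.5204 -0.1237  0.04  ]
wrist dimple_3 [1.4 2.5] [ 0.4942 -0.0586  0.04  ]
wrist fixture [ 3.  -0.5] [ 0.524  -0.0388  0.    ]
wrist tab_top [-0.8  1.1] [ 0.5207 -0.1181  0.082 ]
wrist lock_top [-0. -1.] [0.5277 0.0491 0.0572]
```

The wrist view shows the tab at (231,272), the dimples at (259–337,236) and the lock at (415,268). The fit agrees. Next I'll drop behind the tab, leaving a margin.

```bash
python3 -m crank '{"increments": [[0,-1.5,-3.1,0,0,0,0],[0,-1.5,-3.1,0,0,0,0],[0,-1.5,-3.1,0,0,0,0],[0,-1.4,-3.1,0,0,0,0],[0,0,0,0,0,0,0],[0,0,0,4,0,0,0],[0,0,0,4,0,0,0],[0,0,0,4,0,0,0],[0,0,0,1.9,0,0,0],[0,0,0,1,0,0,0],[0,0,0,0,0,0,0],[0,0,0,0,0,0,0]]}'
python3 - <<'E'
from h import *
cv2.imwrite("pics/s1.png",cv2.resize(arm.grab_frame("scene")[80:280,220:480,::-1],None,fx=3,fy=3)); print(arm.sense()["wrist_force"],proj("scene",arm.sense()["ee_pos"]))
E
```

```text
time: 5.82
ee_pos: [0.5199, -0.16, 0.0609]
tcp_rot: [[-0.999, 0.036, 0.001], [0.036, 0.999, -0.0], [-0.001, -0.0, -1.0]]
wrist_force: [0.0, -0.3, 0.2]
grip_width: 0.0004
gripper_force: 0.0
[-0.34682932 -0.69434215 -0.06792677] [293.52618787 150.51604242]
```

View pics/s1.png

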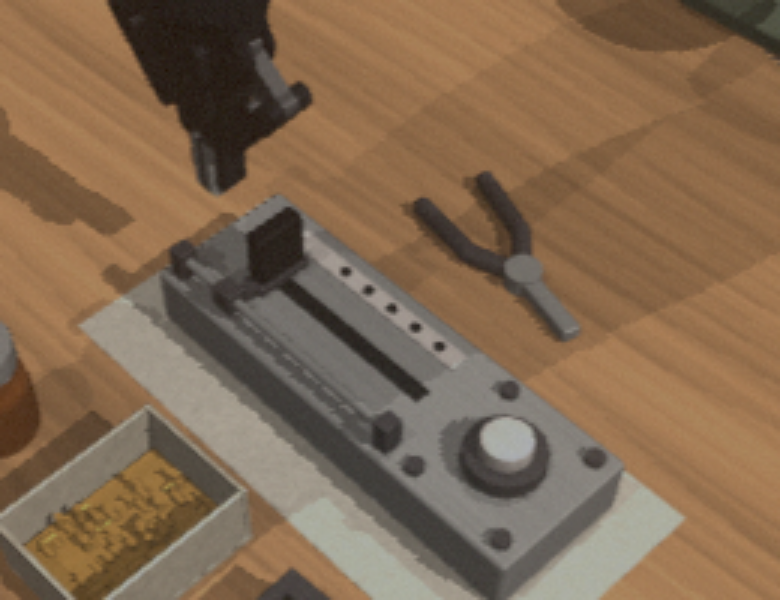

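The scene crop shows the fingertip clear behind the tab and above the fixture, with all the bystanders untouched. I'll approach slowly and feel for contact.

```bash
f(){ grep -E "ee_pos|wrist_force" | tr '\n' ' '; echo; }
python3 -m crank '{"increments": [[0,0,0.4,0,0,0,0],[0,0,0.4,0,0,0,0],[0,0,0.4,0,0,0,0],[0,0,0.4,0,0,0,0],[0,0,0,0,0,0,0]]}'|f
python3 -m crank '{"increments": [[0,0,0.1,0,0,0,0],[0,0,0.1,0,0,0,0]]}'|f
python3 -m crank '{"increments": [[0,0,0.1,0,0,0,0],[0,0,0.1,0,0,0,0]]}'|f
python3 -m crank '{"increments": [[0,0,0.1,0,0,0,0],[0,0,0.1,0,0,0,0]]}'|f
python3 -m crank '{"increments": [[0,0,0.1,0,0,0,0],[0,0,0.1,0,0,0,0]]}'|f
python3 -m crank '{"increments": [[0,0,0.1,0,0,0,0],[0,0,0.1,0,0,0,0]]}'|f
python3 -m crank '{"increments": [[0,0,0.1,0,0,0,0],[0,0,0.1,0,0,0,0]]}'|f
python3 -m crank '{"increments": [[0,0,0.1,0,0,0,0],[0,0,0.1,0,0,0,0]]}'|f
python3 -m crank '{"increments": [[0,0,0.1,0,0,0,0],[0,0,0.1,0,0,0,0]]}'|f
python3 -m crank '{"increments": [[0,0,0.1,0,0,0,0],[0,0,0.1,0,0,0,0]]}'|f
```

```text
ee_pos: [0.5201, -0.1436, 0.06] wrist_force: [0.2, 0.5, 0.5] 
ee_pos: [0.5201, -0.1421, 0.06] wrist_force: [-0.2, 0.3, 0.2] 
ee_pos: [0.5202, -0.14, 0.06] wrist_force: [0.9, -0.2, -0.7] 
ee_pos: [0.5203, -0.138, 0.06] wrist_force: [-0.9, -0.2, -0.5] 
ee_pos: [0.5203, -0.136, 0.06] wrist_force: [-0.1, 0.0, 0.5] 
ee_pos: [0.5204, -0.1339, 0.06] wrist_force: [0.9, -0.1, -0.7] 
ee_pos: [0.5205, -0.132, 0.06] wrist_force: [0.4, 0.4, -0.1] 
ee_pos: [0.5205, -0.13, 0.06] wrist_force: [0.6, -0.1, 0.3] 
ee_pos: [0.5206, -0.128, 0.06] wrist_force: [0.4, -1.0, 0.3] 
ee_pos: [0.5207, -0.126, 0.06] wrist_force: [0.3, 0.1, -0.7]
```

Run:
```python
from h import *
cv2.imwrite("pics/s2.png",cv2.resize(arm.grab_frame("scene")[90:250,260:440,::-1],None,fx=4,fy=3.75)); print(arm.sense()["wrist_force"],arm.sense()["time"])
for n in("top","scene","wrist"):
    arm.grab_frame(n)
    for d in arm.pinpoint(n,"tab_top")[:1]: print(n,d["confidence"],atz(n,d["position"],.082))
```

```text
[-0.28336807 -0.14824414 -0.19729702] 8.8
top 0.61 [ 0.5207774  -0.12227377  0.082     ]
scene 0.66 [ 0.51409123 -0.11756354  0.082     ]
wrist 0.96 [ 0.51868008 -0.11908004  0.082     ]
```

View pics/s2.png

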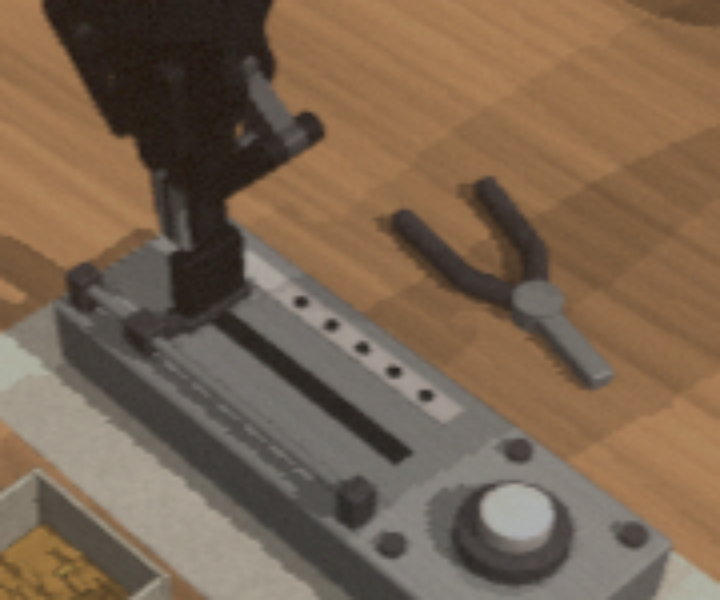

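The finger is right behind the tab and not loading it yet; the tab is still at home. Keep going, 2 mm per call.

```bash
f(){ grep -E "ee_pos|wrist_force" | tr '\n' ' '; echo; }
python3 -m crank '{"increments": [[0,0,0.1,0,0,0,0],[0,0,0.1,0,0,0,0]]}'|f
python3 -m crank '{"increments": [[0,0,0.1,0,0,0,0],[0,0,0.1,0,0,0,0]]}'|f
python3 -m crank '{"increments": [[0,0,0.1,0,0,0,0],[0,0,0.1,0,0,0,0]]}'|f
python3 -m crank '{"increments": [[0,0,0.1,0,0,0,0],[0,0,0.1,0,0,0,0]]}'|f
python3 -m crank '{"increments": [[0,0,0.1,0,0,0,0],[0,0,0.1,0,0,0,0]]}'|f
python3 -m crank '{"increments": [[0,0,0.1,0,0,0,0],[0,0,0.1,0,0,0,0]]}'|f
python3 -m crank '{"increments": [[0,0,0.1,0,0,0,0],[0,0,0.1,0,0,0,0]]}'|f
python3 -m crank '{"increments": [[0,0,0.1,0,0,0,0],[0,0,0.1,0,0,0,0]]}'|f
python3 -m crank '{"increments": [[0,0,0.1,0,0,0,0],[0,0,0.1,0,0,0,0]]}'|f
python3 -m crank '{"increments": [[0,0,0.1,0,0,0,0],[0,0,0.1,0,0,0,0]]}'|f
```

```text
ee_pos: [0.5208, -0.1239, 0.06] wrist_force: [-0.2, -0.8, 1.3] 
ee_pos: [0.5208, -0.122, 0.06] wrist_force: [-0.2, 0.2, -0.6] 
ee_pos: [0.5209, -0.12, 0.06] wrist_force: [-0.3, 0.4, 0.3] 
ee_pos: [0.521, -0.118, 0.06] wrist_force: [0.5, -0.1, -0.0] 
ee_pos: [0.5211, -0.116, 0.06] wrist_force: [0.8, 0.6, 0.6] 
ee_pos: [0.5211, -0.114, 0.06] wrist_force: [-0.0, 0.9, 0.1] 
ee_pos: [0.5212, -0.112, 0.06] wrist_force: [0.0, -0.9, 0.7] 
ee_pos: [0.5212, -0.11, 0.06] wrist_force: [0.2, 0.4, 0.1] 
ee_pos: [0.5213, -0.108, 0.06] wrist_force: [0.2, 0.1, 0.0] 
ee_pos: [0.5214, -0.106, 0.06] wrist_force: [-0.3, -0.0, -0.3]
```

Run:
```python
from h import *
cv2.imwrite("pics/s3.png",cv2.resize(arm.grab_frame("scene")[90:250,260:440,::-1],None,fx=4,fy=3.75)); print(arm.sense()["wrist_force"],arm.sense()["time"])
for n in("top","scene","wrist"):
    arm.grab_frame(n)
    for d in arm.pinpoint(n,"tab_top")[:1]: print(n,d["confidence"],atz(n,d["position"],.082))
```

```text
[-0.12808292  0.49246321 -0.16776244] 11.65
scene 0.64 [ 0.51725997 -0.11746427  0.082     ]
wrist 0.77 [ 0.51912444 -0.11776796  0.082     ]
```

View pics/s3.png

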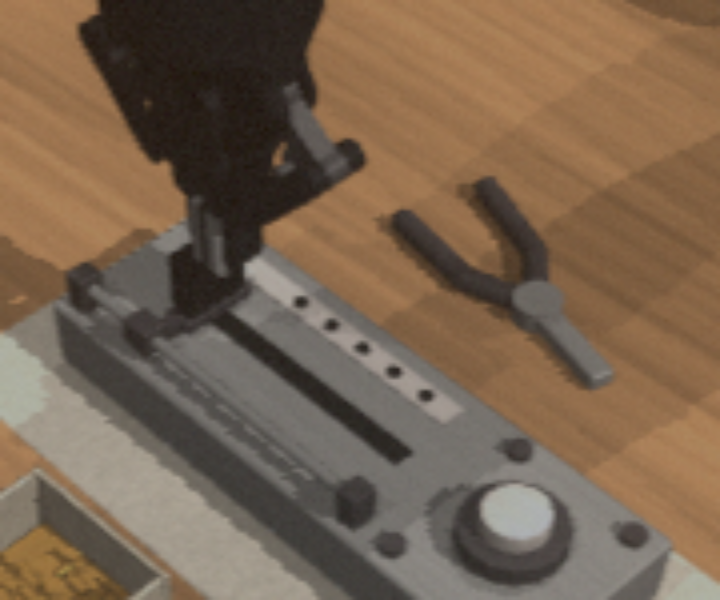

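Run:
```python
from h import *
s=arm.sense(); t=np.array(s["ee_pos"])
im=arm.grab_frame("scene")[:,:,::-1].copy()
for z,c in((.06,(0,0,255)),(.07,(0,255,255)),(.082,(0,255,0))):
    p=proj("scene",[t[0],t[1],z]); print(z,p); 
big=cv2.resize(im[90:210,260:380],None,fx=5,fy=5,interpolation=cv2.INTER_CUBIC)
big=cv2.convertScaleAbs(big,alpha=1.8,beta=25)
def dot(P,c): 
    p=proj("scene",P); cv2.circle(big,(int((p[0]-260)*5),int((p[1]-90)*5)),3,c,-1)
dot(t,(0,0,255))
c,sn=np.cos(np.radians(-2.4)),np.sin(np.radians(-2.4))
for z in(.048,.082):
  for a in(-.016,.016):
    for b in(-.006,.006):
      x,y=a,-.085+.0056+b; dot([.524+c*x-sn*y,-.0388+sn*x+c*y,z],(0,255,0))
cv2.imwrite("pics/s4.png",big)
w=arm.grab_frame("wrist"); cv2.imwrite("pics/w4.png",w[:,:,::-1])
```

```text
0.06 [315.95623175 168.40944399]
0.07 [315.70758072 164.10615705]
0.082 [315.40157531 158.81026469]
```

View pics/s4.png

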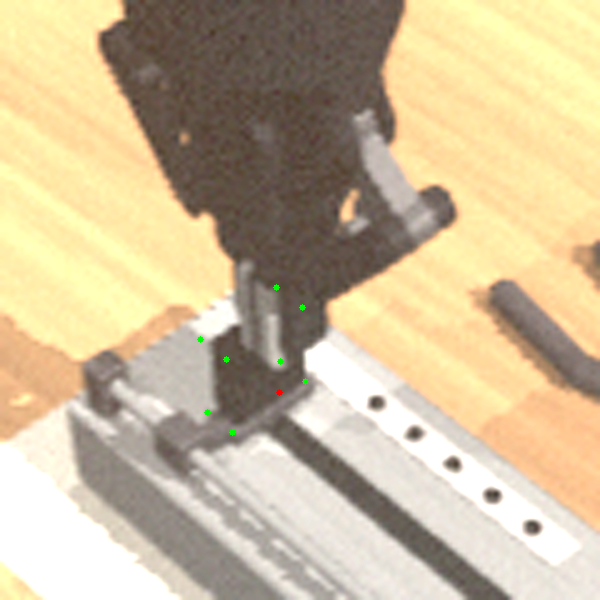

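View pics/w4.png

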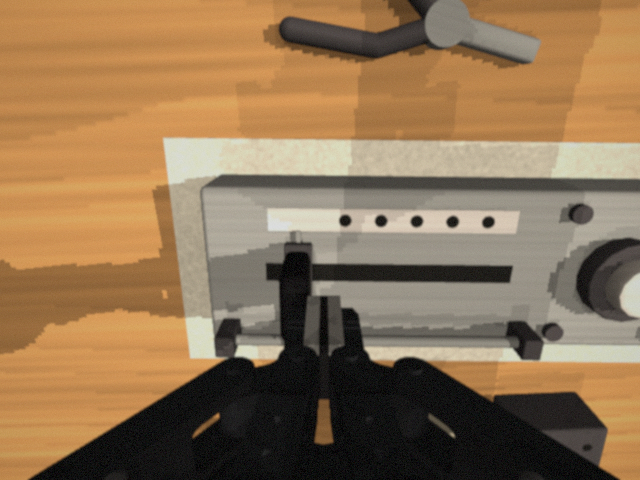

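Run:
```python
from h import *
np.set_printoptions(precision=1,suppress=True)
t=np.array(arm.sense()["ee_pos"]);print(t)
for z in(.06,.07,.082,.09):
    print(z,*[proj(n,[t[0]+dx,t[1]+dy,z]) for n in("wrist","scene") for dx in(-.011,.011) for dy in(-.008,.008)])
c,sn=np.cos(np.radians(-2.4)),np.sin(np.radians(-2.4))
for z in(.048,.082):
  for a in(-.016,.016):
    for b in(-.006,.006):
      x,y=a,-.085+.0056+b; P=[.524+c*x-sn*y,-.0388+sn*x+c*y,z];print("tab",a,b,z,proj("wrist",P),proj("scene",P))
w=arm.grab_frame("wrist")[220:370,240:400,::-1]
s=arm.grab_frame("scene")[130:190,285:335,::-1]
a=cv2.convertScaleAbs(cv2.resize(w,(480,450),interpolation=cv2.INTER_CUBIC),alpha=3,beta=20)
b=cv2.convertScaleAbs(cv2.resize(s,(320,384),interpolation=cv2.INTER_CUBIC),alpha=3,beta=20)
o=np.zeros((450,800,3),np.uint8);o[:,:480]=a;o[:384,480:]=b
cv2.imwrite("pics/c5.png",o)
```

```text
[ 0.5 -0.1  0.1]
0.06 [307.4 271.2] [341.4 270.1] [309.6 312.3] [342.3 311.2] [317.3 162.1] [324.4 167.3] [307.5 169.5] [314.6 174.8]
0.07 [306.5 280.5] [342.3 279.3] [308.9 323.3] [343.2 322.3] [317.1 157.8] [324.2 163. ] [307.2 165.3] [314.3 170.5]
0.082 [305.3 293. ] [343.7 291.8] [307.9 338.3] [344.6 337.2] [316.8 152.5] [324.1 157.7] [306.7 160. ] [314.  165.3]
0.09 [304.4 302.4] [344.6 301.2] [307.1 349.4] [345.6 348.3] [316.6 148.8] [323.9 154. ] [306.4 156.4] [313.7 161.7]
tab -0.016 -0.006 0.048 [289.  250.8] [316.2 162.3]
tab -0.016 0.006 0.048 [313.1 251. ] [321.1 166.2]
tab 0.016 -0.006 0.048 [290.4 307.8] [301.5 172.5]
tab 0.016 0.006 0.048 [313.3 308. ] [306.4 176.5]
tab -0.016 -0.006 0.082 [281.8 280.8] [315.4 147.5]
tab -0.016 0.006 0.082 [311.  280.9] [320.5 151.5]
tab 0.016 -0.006 0.082 [284.  346.8] [300.1 157.8]
tab 0.016 0.006 0.082 [311.3 347. ] [305.2 161.9]
```

View pics/c5.png

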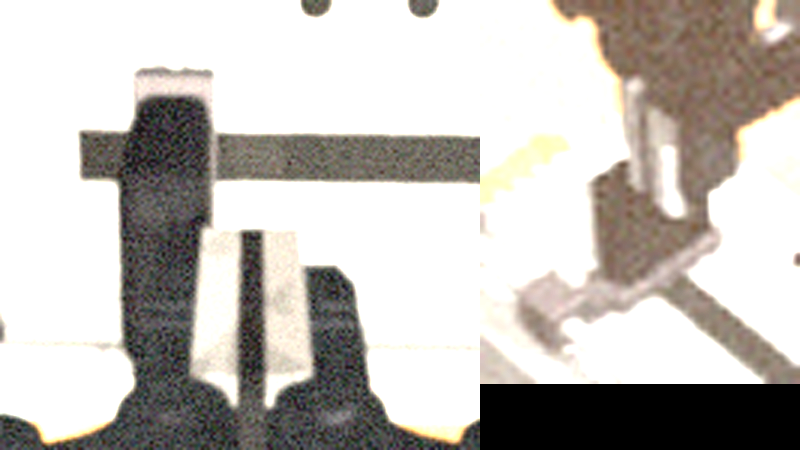

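The close-up shows the visible fingertips ending at wrist row 297 and scene row 163.6. That puts the tip at z≈0.084, about 24 mm above the reported TCP. So the finger passed over the tab without touching it, and the tab hasn't moved. I'll back off, drop 20 mm while watching the force, and then measure the tip again.

```bash
f(){ grep -E "time|ee_pos|wrist_force" | tr '\n' ' '; echo; }
python3 -m crank '{"increments": [[0,0,0,-0.5,0,0,0],[0,0,-1,0,0,0,0],[0,0,-1.5,0,0,0,0],[0,0,-1.5,0,0,0,0],[0,0,-1,0,0,0,0],[0,0,0,0.5,0,0,0],[0,0,0,0,0,0,0],[0,0,0,0,0,0,0]]}'|f
python3 -m crank '{"increments": [[0,0,0,0.4,0,0,0],[0,0,0,0.4,0,0,0],[0,0,0,0,0,0,0]]}'|f
python3 - <<'E'
from h import *
np.set_printoptions(precision=1,suppress=True)
t=np.array(arm.sense()["ee_pos"])
for dz in(0,.01,.02,.025,.03): print(dz,*[proj(n,[t[0]+dx,t[1]+dy,t[2]+dz]) for n in("wrist","scene") for dx in(-.011,.011) for dy in(-.008,.008)])
w=arm.grab_frame("wrist")[220:370,240:400,::-1]
s=arm.grab_frame("scene")[120:180,270:320,::-1]
a=cv2.convertScaleAbs(cv2.resize(w,(480,450),interpolation=cv2.INTER_CUBIC),alpha=2,beta=20)
b=cv2.convertScaleAbs(cv2.resize(s,(320,384),interpolation=cv2.INTER_CUBIC),alpha=2,beta=20)
o=np.zeros((450,800,3),np.uint8);o[:,:480]=a;o[:384,480:]=b
cv2.imwrite("pics/c6.png",o)
E
```

```text
time: 13.15 ee_pos: [0.5197, -0.1555, 0.06] wrist_force: [-0.3, -0.3, 0.6] 
time: 13.52 ee_pos: [0.5195, -0.1559, 0.0517] wrist_force: [0.3, -0.3, 0.3] 
0 [307.5 271.2] [341.4 270.1] [309.7 312.3] [342.3 311.3] [297.4 149.7] [304.  154.5] [287.7 156.7] [294.3 161.7]
0.01 [306.6 280.5] [342.4 279.3] [308.9 323.4] [343.3 322.3] [296.9 145.4] [303.6 150.2] [287.1 152.4] [293.8 157.4]
0.02 [305.6 290.8] [343.5 289.6] [308.1 335.7] [344.4 334.6] [296.5 141. ] [303.3 145.9] [286.6 148. ] [293.3 153. ]
0.025 [305.  296.4] [344.1 295.2] [307.7 342.3] [345.  341.2] [296.3 138.7] [303.1 143.6] [286.3 145.8] [293.1 150.8]
0.03 [304.5 302.4] [344.7 301.2] [307.2 349.4] [345.7 348.3] [296.  136.5] [302.9 141.4] [286.  143.6] [292.8 148.6]
```

View pics/c6.png

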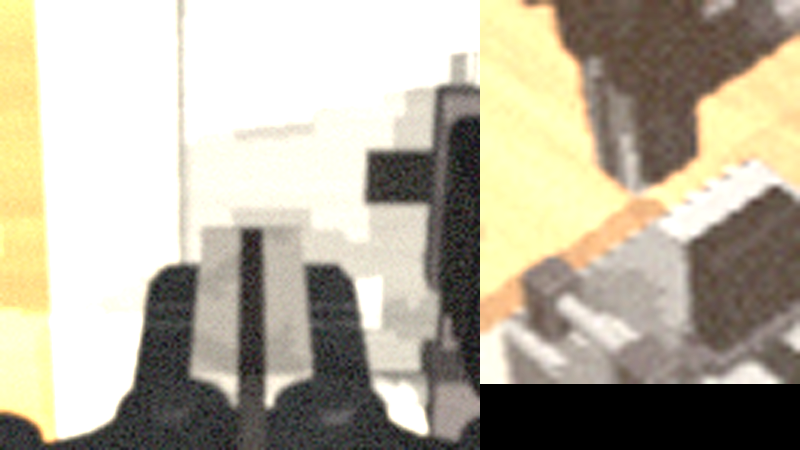

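The crop confirms it: against a clear background the tip is about 25 mm above the TCP (wrist row 297, scene row 150), and the tab is to the right, untouched. I'll lower to TCP z 0.038, which puts the tip at about 0.063, and approach again.

```bash
f(){ grep -E "time|ee_pos|wrist_force" | tr '\n' ' '; echo; }
python3 -m crank '{"increments": [[0,0,0,0.4,0,0,0],[0,0,0,0.4,0,0,0],[0,0,0,0.6,0,0,0],[0,0,0,0,0,0,0]]}'|f
python3 -m crank '{"increments": [[0,0,0.3,0,0,0,0],[0,0,0.3,0,0,0,0],[0,0,0.3,0,0,0,0]]}'|f
for i in 1; do :; done
python3 -m crank '{"increments": [[0,0,0.1,0,0,0,0],[0,0,0.1,0,0,0,0]]}'|f
python3 -m crank '{"increments": [[0,0,0.1,0,0,0,0],[0,0,0.1,0,0,0,0]]}'|f
python3 -m crank '{"increments": [[0,0,0.1,0,0,0,0],[0,0,0.1,0,0,0,0]]}'|f
python3 -m crank '{"increments": [[0,0,0.1,0,0,0,0],[0,0,0.1,0,0,0,0]]}'|f
python3 -m crank '{"increments": [[0,0,0.1,0,0,0,0],[0,0,0.1,0,0,0,0]]}'|f
python3 - <<'E'
from h import *
for n in("top","scene","wrist"):
    arm.grab_frame(n)
    for d in arm.pinpoint(n,"tab_top")[:1]: print(n,d["confidence"],atz(n,d["position"],.082))
E
```

```text
time: 14.12 ee_pos: [0.5194, -0.156, 0.0375] wrist_force: [-0.8, -0.4, 0.3] 
time: 14.5 ee_pos: [0.52, -0.1467, 0.0381] wrist_force: [0.6, 0.1, -0.4] 
time: 14.75 ee_pos: [0.52, -0.145, 0.0381] wrist_force: [-0.3, -0.5, 0.7] 
time: 15.0 ee_pos: [0.5201, -0.143, 0.038] wrist_force: [0.3, -0.1, 0.6] 
time: 15.25 ee_pos: [0.5201, -0.141, 0.038] wrist_force: [-0.2, 0.9, 0.1] 
time: 15.5 ee_pos: [0.5203, -0.139, 0.0381] wrist_force: [-0.2, -0.6, 0.7] 
time: 15.75 ee_pos: [0.5203, -0.1371, 0.038] wrist_force: [0.2, -1.5, -0.2] 
top 0.69 [ 0.5202976  -0.12086249  0.082     ]
scene 0.78 [ 0.51153958 -0.11769678  0.082     ]
wrist 0.82 [ 0.51965843 -0.11658209  0.082     ]
```

```bash
f(){ grep -E "time|ee_pos|wrist_force" | tr '\n' ' '; echo; }
python3 -m crank '{"increments": [[0,0,0.1,0,0,0,0],[0,0,0.1,0,0,0,0]]}'|f
python3 -m crank '{"increments": [[0,0,0.1,0,0,0,0],[0,0,0.1,0,0,0,0]]}'|f
python3 -m crank '{"increments": [[0,0,0.1,0,0,0,0],[0,0,0.1,0,0,0,0]]}'|f
python3 -m crank '{"increments": [[0,0,0.1,0,0,0,0],[0,0,0.1,0,0,0,0]]}'|f
python3 -m crank '{"increments": [[0,0,0.1,0,0,0,0],[0,0,0.1,0,0,0,0]]}'|f
python3 -m crank '{"increments": [[0,0,0.1,0,0,0,0],[0,0,0.1,0,0,0,0]]}'|f
python3 -m crank '{"increments": [[0,0,0.1,0,0,0,0],[0,0,0.1,0,0,0,0]]}'|f
python3 -m crank '{"increments": [[0,0,0.1,0,0,0,0],[0,0,0.1,0,0,0,0]]}'|f
python3 - <<'E'
from h import *
for n in("top","scene","wrist"):
    arm.grab_frame(n)
    for d in arm.pinpoint(n,"tab_top")[:1]: print(n,d["confidence"],atz(n,d["position"],.082))
E
```

```text
time: 16.3 ee_pos: [0.5204, -0.1351, 0.038] wrist_force: [0.6, -1.4, -1.0] 
time: 16.55 ee_pos: [0.5205, -0.1331, 0.0381] wrist_force: [0.7, -2.4, -1.1] 
time: 16.8 ee_pos: [0.5205, -0.1314, 0.038] wrist_force: [0.4, -5.3, -0.5] 
time: 17.05 ee_pos: [0.5206, -0.1292, 0.038] wrist_force: [0.5, -4.4, -0.8] 
time: 17.3 ee_pos: [0.5207, -0.1268, 0.038] wrist_force: [1.2, -3.5, -0.3] 
time: 17.55 ee_pos: [0.5208, -0.1248, 0.038] wrist_force: [1.4, -1.3, 0.1] 
time: 17.8 ee_pos: [0.5207, -0.1228, 0.038] wrist_force: [1.0, -0.8, 0.5] 
time: 18.05 ee_pos: [0.5208, -0.1208, 0.038] wrist_force: [-0.1, 0.2, -0.2] 
top 0.58 [ 0.51959324 -0.09690333  0.082     ]
scene 0.84 [ 0.51959619 -0.09450425  0.082     ]
wrist 0.66 [ 0.52070031 -0.09617835  0.082     ]
```

Click one: the force peaked at 5.3 N and fell away at TCP y≈-0.122, and the tab now sits at joint ≈0.028. From that, joint ≈ TCP y + 0.143, so I expect the second click near y=-0.104 and the third near -0.086.

```bash
f(){ grep -E "time|ee_pos|wrist_force" | tr '\n' ' '; echo; }
python3 -m crank '{"increments": [[0,0,0.1,0,0,0,0],[0,0,0.1,0,0,0,0],[0,0,0.1,0,0,0,0],[0,0,0.1,0,0,0,0]]}'|f
python3 -m crank '{"increments": [[0,0,0.1,0,0,0,0],[0,0,0.1,0,0,0,0],[0,0,0.1,0,0,0,0],[0,0,0.1,0,0,0,0]]}'|f
python3 -m crank '{"increments": [[0,0,0.1,0,0,0,0],[0,0,0.1,0,0,0,0],[0,0,0.1,0,0,0,0]]}'|f
python3 -m crank '{"increments": [[0,0,0.1,0,0,0,0],[0,0,0.1,0,0,0,0],[0,0,0.1,0,0,0,0]]}'|f
python3 -m crank '{"increments": [[0,0,0.1,0,0,0,0],[0,0,0.1,0,0,0,0]]}'|f
python3 -m crank '{"increments": [[0,0,0.1,0,0,0,0],[0,0,0.1,0,0,0,0]]}'|f
python3 -m crank '{"increments": [[0,0,0.1,0,0,0,0],[0,0,0,0,0,0,0]]}'|f
python3 - <<'E'
from h import *
for n in("top","scene","wrist"):
    arm.grab_frame(n)
    for d in arm.pinpoint(n,"tab_top")[:1]: print(n,d["confidence"],atz(n,d["position"],.082))
E
```

```text
time: 18.85 ee_pos: [0.521, -0.1169, 0.038] wrist_force: [-1.2, 0.3, -0.5] 
time: 19.35 ee_pos: [0.5211, -0.1137, 0.0381] wrist_force: [0.1, -5.6, -0.2] 
time: 19.73 ee_pos: [0.5213, -0.1102, 0.0381] wrist_force: [0.4, -3.3, 0.1] 
time: 20.1 ee_pos: [0.5214, -0.1068, 0.038] wrist_force: [0.6, -1.4, -0.8] 
time: 20.35 ee_pos: [0.5214, -0.1048, 0.038] wrist_force: [0.1, -0.1, 0.3] 
time: 20.6 ee_pos: [0.5215, -0.1029, 0.038] wrist_force: [0.1, 0.2, -0.8] 
time: 20.85 ee_pos: [0.5215, -0.1019, 0.038] wrist_force: [-0.8, 0.0, 0.1] 
top 0.61 [ 0.52423246 -0.07908128  0.082     ]
scene 0.78 [ 0.52215226 -0.08132883  0.082     ]
wrist 0.88 [ 0.52140986 -0.0780116   0.082     ]
```

Click two felt and seen: the tab is at y≈-0.079, joint ≈0.046. On to the third, with small steps at the end.

```bash
f(){ grep -E "time|ee_pos|wrist_force" | tr '\n' ' '; echo; }
python3 -m crank '{"increments": [[0,0,0.1,0,0,0,0],[0,0,0.1,0,0,0,0],[0,0,0.1,0,0,0,0],[0,0,0.1,0,0,0,0]]}'|f
python3 -m crank '{"increments": [[0,0,0.1,0,0,0,0],[0,0,0.1,0,0,0,0],[0,0,0.1,0,0,0,0]]}'|f
python3 -m crank '{"increments": [[0,0,0.1,0,0,0,0],[0,0,0.1,0,0,0,0],[0,0,0.1,0,0,0,0]]}'|f
python3 -m crank '{"increments": [[0,0,0.1,0,0,0,0],[0,0,0.1,0,0,0,0],[0,0,0.1,0,0,0,0]]}'|f
python3 -m crank '{"increments": [[0,0,0.1,0,0,0,0],[0,0,0.1,0,0,0,0]]}'|f
python3 -m crank '{"increments": [[0,0,0.1,0,0,0,0],[0,0,0,0,0,0,0]]}'|f
python3 - <<'E'
from h import *
for n in("top","scene","wrist"):
    arm.grab_frame(n)
    for d in arm.pinpoint(n,"tab_top")[:1]: print(n,d["confidence"],atz(n,d["position"],.082))
E
```

```text
time: 21.65 ee_pos: [0.5217, -0.098, 0.038] wrist_force: [0.3, -0.3, 0.3] 
time: 22.02 ee_pos: [0.5218, -0.0958, 0.038] wrist_force: [0.3, -6.1, 0.2] 
time: 22.4 ee_pos: [0.5219, -0.0922, 0.038] wrist_force: [0.2, -3.1, 0.0] 
time: 22.78 ee_pos: [0.5221, -0.0888, 0.0381] wrist_force: [-0.0, -1.5, -0.2] 
time: 23.02 ee_pos: [0.5221, -0.0868, 0.038] wrist_force: [-0.1, -0.9, -0.1] 
time: 23.28 ee_pos: [0.522, -0.0859, 0.038] wrist_force: [-0.6, 0.8, -0.8] 
scene 0.79 [ 0.51469538 -0.06029     0.082     ]
wrist 0.84 [ 0.52260922 -0.05988175  0.082     ]
```

Click three: the tab is at y≈-0.060, joint ≈0.064. Back off, lift, and carry over to the lock button.

```bash
f(){ grep -E "time|ee_pos|wrist_force" | tr '\n' ' '; echo; }
python3 -m crank '{"increments": [[0,0,-0.5,0,0,0,0],[0,0,-1.5,0,0,0,0],[0,0,0,-2,0,0,0],[0,0,0,-4,0,0,0],[0,0,0,-3,0,0,0],[0,0,3,0,0,0,0],[0,0,3,0,0,0,0],[0,0,3,0,0,0,0],[0,0,3,0,0,0,0],[0,0,3.5,0,0,0,0],[0,0,0,0,0,0,0],[0,0,0,0,0,0,0]]}'|f
python3 - <<'E'
from h import *
for n in("top","scene","wrist"):
    arm.grab_frame(n)
    for q,z in(("tab_top",.082),("lock_top",.057)):
        for d in arm.pinpoint(n,q)[:1]: print(n,q,d["confidence"],atz(n,d["position"],z))
print(arm.sense()["time"],arm.sense()["ee_pos"])
E
```

```text
time: 25.08 ee_pos: [0.5271, 0.0474, 0.128] wrist_force: [1.0, -0.1, 0.2] 
top tab_top 0.28 [ 0.66277683 -0.05861637  0.082     ]
scene tab_top 0.62 [ 0.52336418 -0.05804694  0.082     ]
scene lock_top 0.65 [0.52663334 0.05160007 0.057     ]
wrist tab_top 0.8 [ 0.52380785 -0.05982122  0.082     ]
wrist lock_top 0.65 [0.52832462 0.0483526  0.057     ]
25.525 [0.52692959 0.04867021 0.12801855]
```

```bash
f(){ grep -E "time|ee_pos|wrist_force" | tr '\n' ' '; echo; }
python3 -m crank '{"increments": [[0,0,0,3,0,0,0],[0,0,0,3,0,0,0],[0,0,0,1.5,0,0,0],[0,0,0,0.5,0,0,0],[0,0,0,0,0,0,0]]}'|f
python3 -m crank '{"increments": [[0,0,0,0.2,0,0,0],[0,0,0,0.2,0,0,0]]}'|f
python3 -m crank '{"increments": [[0,0,0,0.1,0,0,0],[0,0,0,0.1,0,0,0]]}'|f
python3 -m crank '{"increments": [[0,0,0,0.1,0,0,0],[0,0,0,0.1,0,0,0]]}'|f
python3 -m crank '{"increments": [[0,0,0,0.1,0,0,0],[0,0,0,0.1,0,0,0]]}'|f
python3 -m crank '{"increments": [[0,0,0,0.1,0,0,0],[0,0,0,0.1,0,0,0]]}'|f
```

```text
time: 26.15 ee_pos: [0.5271, 0.0489, 0.0484] wrist_force: [-0.2, -0.6, -0.0] 
time: 26.4 ee_pos: [0.5272, 0.0489, 0.0444] wrist_force: [0.6, -0.0, -0.1] 
time: 26.65 ee_pos: [0.527, 0.0489, 0.042] wrist_force: [0.2, -0.7, -0.2] 
time: 26.9 ee_pos: [0.527, 0.0488, 0.04] wrist_force: [-0.4, 0.1, -0.0] 
time: 27.15 ee_pos: [0.5269, 0.0489, 0.038] wrist_force: [-0.3, 0.0, 2.5] 
time: 27.4 ee_pos: [0.527, 0.0489, 0.036] wrist_force: [-0.2, 0.6, 3.0]
```

Contact at z≈0.039, with spring force building. I'll press on to the stop.

```bash
f(){ grep -E "time|ee_pos|wrist_force" | tr '\n' ' '; echo; }
python3 -m crank '{"increments": [[0,0,0,0.1,0,0,0],[0,0,0,0.1,0,0,0]]}'|f
python3 -m crank '{"increments": [[0,0,0,0.1,0,0,0],[0,0,0,0,0,0,0]]}'|f
python3 -m crank '{"increments": [[0,0,0,0.05,0,0,0],[0,0,0,0,0,0,0]]}'|f
```

```text
time: 27.65 ee_pos: [0.527, 0.0489, 0.034] wrist_force: [-0.1, -0.2, 4.7] 
time: 27.9 ee_pos: [0.527, 0.0489, 0.0335] wrist_force: [-4.1, -0.6, 17.9] 
time: 28.15 ee_pos: [0.5271, 0.0489, 0.0334] wrist_force: [-5.5, -0.8, 27.5]
```

Hard stop reached (27 N, no more travel), so the button is fully down. Lift clear and check.

```bash
f(){ grep -E "time|ee_pos|wrist_force" | tr '\n' ' '; echo; }
python3 -m crank '{"increments": [[0,0,0,-0.5,0,0,0],[0,0,0,-1,0,0,0],[0,0,0,-3,0,0,0],[0,0,0,-4,0,0,0],[0,0,0,-3,0,0,0],[0,0,0,0,0,0,0],[0,0,0,0,0,0,0],[0,0,0,0,0,0,0]]}'|f
python3 - <<'E'
from h import *
for n in("top","scene","wrist"):
    arm.grab_frame(n)
    for q,z in(("tab_top",.082),("dimple_3",.04),("lock_top",.057),("screw_box",0),("drill_block",0),("oil_jar",0),("pliers",0)):
        for d in arm.pinpoint(n,q)[:1]: print(n,q,round(d["confidence"],2),atz(n,d["position"],z).round(3))
E
```

```text
time: 29.15 ee_pos: [0.5266, 0.0488, 0.1468] wrist_force: [1.1, 0.5, -0.4] 
top screw_box 0.87 [ 0.682 -0.068  0.   ]
scene tab_top 0.6 [ 0.52  -0.058  0.082]
scene dimple_3 0.91 [ 0.487 -0.06   0.04 ]
scene lock_top 0.73 [0.525 0.048 0.057]
scene screw_box 0.82 [ 0.676 -0.075  0.   ]
scene drill_block 0.78 [0.683 0.044 0.   ]
scene oil_jar 0.85 [ 0.679 -0.178  0.   ]
scene pliers 0.71 [ 0.466 -0.108  0.   ]
wrist tab_top 0.66 [ 0.523 -0.06   0.082]
wrist dimple_3 0.61 [ 0.496 -0.059  0.04 ]
wrist lock_top 0.82 [0.529 0.046 0.057]
wrist screw_box 0.62 [ 0.673 -0.069  0.   ]
wrist drill_block 0.29 [0.55  0.049 0.   ]
wrist pliers 0.71 [ 0.398 -0.042  0.   ]
```

The tab is level with dimple 3, the lock is released, and the bystanders are where they were. The stray pliers reading from the scene camera is contradicted by the wrist camera.

```bash
python3 -c "
from bench import arm
print(arm.sign_off())"
```

```text
the job is handed in; nothing more can be done
None
```

The job is handed in (no verdict was returned): I pushed the tab over three felt clicks into the third notch, pressed the lock button to its hard stop (27 N) and released it, and by camera the tab is still level with dimple 3 and the bystanders had not moved.

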